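# Register a painted panel on its holding board and lock it with the cam clamp

### The arm

A 7-joint arm with a two-finger parallel gripper is mounted at the origin on the work surface; the furniture and walls round the work are solid. World frame = base frame: x ahead of the robot, y to its left, z up, the work surface at z = 0. Lengths are in mm, angles in rad, forces in N, time in s.
With the tool pointing down it reaches from about 425 to 875 mm from the base axis. Payload 8.4 kg.
Tool frame: the origin (TCP) lies on the centre line of the jaws, within the pads' length; the fingertips stand 22 mm ahead of it and the grasp point (between the pads) lies 3 mm ahead of it; z points along the fingers, y is the line along which they close (so a half turn about z gives the same grasp; the last joint's range is limited). The gripper opens to 87 mm and grips with 3 to 60 N. Pads are 19 mm wide; open, the fingers measure 117 mm over their backs; the gripper's body (75 mm by 190 mm) begins 51 mm behind the grasp point.
Start: joints at [1.063, 0.333, 0.04, 1.465, -0.013, 1.343, -0.059], TCP at [258.356, -596.42, 244.546] pointing down, gripper open.
Joint ranges: [-2.58, 2.58], [-0.38, 2.09], [-1.3, 1.39], [0.25, 2.4], [-1.5, 4.64], [0.08, 2.09], [-2.65, 2.65]. Speed limits (rad/s): [2.22, 2.22, 2.79, 2.79, 3.14, 3.14, 3.14].

### API

Orientations are given as a unit quaternion [w, x, y, z].
In Python, from plant import readout, optics, workorder gives the robot as it stands. The module is installed in compiled form; this text tells all that it offers.
- The arm moves only by the tool jog_arm, never from a script. Its argument "rows" is a list that holds one entry, the list of rows, each a list of 4 numbers: the shift along the world's x, y, z in mm, then the turn about the world's z in degrees. A call has 1 to 12 rows; each row shifts and turns the commanded pose from where the row before left it; what a row does not reach is not made up. A row lasts 1/10 s, in which the tool goes at most 50 mm and 8.59 degrees, less where a joint would pass 70% of its speed; a pose out of reach is approached as far as the arm can. A call with a gripper value outside its range is refused whole. "grip" is the opening, from 0 (shut) to 1 (fully open), set as the call begins (left out, the last holds). The fingers move at their own pace and stop on an object; the grip force is fixed at half the most. Time passes only in rows, so rows that do not move let the fingers close. It gives the time, the measured TCP pose, the force, the opening and the grip force at its end, in the units of the state.
- readout.state(): the state, without advancing time (a new reading comes with each control period).
- optics.snapshot(name): name is "scene" or "top" or "wrist"; returns (picture, depth): 384x512x3 uint8, red, green, blue; 384x512 float32, mm along the optical axis (not along the pixel's ray), 0 where there is no reading.
- optics.camera_model(name): a dict with "mtx" (3x3 intrinsics, pixels), "R" (3x3) and "t" (3): a world point X has camera coordinates R X + t; the wrist camera has in their place "T_tool_cam" (4x4, takes a point from camera to tool coordinates, whose origin is the TCP and whose axes are the flange's). Camera axes: x right, y down, z forward; pixel columns grow to the right and rows downward; lengths in mm; the calibration is good to about 2 mm. A picture is of the moment at which its call begins: read the wrist's pose just before it. camera_model takes no time and is no camera call.
- workorder.job_done(): hands the job in; it is judged then, once.
The state is a dict: "time_s": time; "joint_positions": joint angles; "dq": joint speeds; "effort": joint torques, N m; "ee_pos": TCP position; "ee_rot": TCP orientation; "ft_force": force on the tool from outside, world axes, zero at the start; "torque": the same for the moment, N m; "finger_gap": finger opening in mm; "grip_force": force on a finger pad.
Only numpy, scipy, OpenCV 4.12 (cv2) and the standard library are available. Lean on these libraries where they do the work, as an engineer would, in place of code of your own. Each camera call takes 0.05 s, during which the arm holds its last target. There are 200 camera calls.

### The job

Slide the painted panel flat across its holding board until it lies fully home against both wooden stop strips, then swing the clamp arm over it by its black grip - the arm rides up on the cam collar and then drops - until its pin has dropped into the notch and the rubber pad holds the panel down. How far the arm must turn differs from time to time and is felt as a drop and then a dead stop just beyond: do not force it there, push everything gently, and leave the other things on the bench where they are.

Things in the scene. Friction and masses are not known exactly. Their poses are not given: they have to be found in the camera images.
- jig: Panel-holding board screwed to the bench: plywood 210 x 180 x 18 mm. Origin: centre of its underside; x points from its near edge to its back edge (away from the robot), y to its left, z up; top face at z = 18 mm. Two low wooden stop strips form a corner at its back right; the clamp post, 116 mm high over the bench, stands behind the back strip at x = 75 mm, y = 0.
- back_strip (a point): Middle of the panel-side face of the back stop strip, at the board's top: x = 40 mm, y = 0 in the board's frame. The strip is 10 mm wide, 160 mm long (along the board's y) and 8 mm high, lower than the panel. Fully home, the panel's far 120 mm edge lies against this face.
- side_strip (a point): Middle of the panel-side face of the side stop strip, at the board's top: x = -19 mm, y = -70 mm in the board's frame. The strip is 10 mm wide, 112 mm long (along the board's x) and 8 mm high. Fully home, the panel's right 100 mm edge lies against this face.
- panel_centre (a point): Centre, half-way up, of the painted panel: a stiff board 100 x 120 x 11 mm, about 0.09 kg, lying loose and askew on the holding board, too wide to grasp. Its x runs along the 100 mm sides, its y along the 120 mm sides (within 0.2 rad of the board's x, y at first). Home, it is at x = -10, y = -10, z = 23.5 mm of the board's frame; it starts 12 to 35 mm short of that in x and in y.
- panel: The same painted panel; origin at the centre of its underside. This frame is turned 0.314 rad (18 degrees) clockwise, seen from above, from the panel's edges: use panel_centre for its heading.
- post (a point): Point on the clamp post's axis, about which the arm turns, at the board's top. A pin at the arm's hub rides on the rim of a steel cam collar round the post: level, then a ramp of about 0.6 rad that lifts the arm 10 mm, a short crest, then the notch, where the arm drops 14 mm and has about 0.1 rad of play; a lug just beyond is a dead stop. The collar's setting differs each time.
- clamp_swing (a joint): Turn of the clamp arm, rad. About 0: parked, pointing along the board's +y (left), clear of the panel; grows anticlockwise seen from above; 1.57: along the board's -x, over the panel. It drops into the notch anywhere between 0.95 and 1.75 and is stopped 0.1 to 0.2 rad later. Let go before the drop, it slides back. Turning takes up to about 7 N at the grip on the ramp and 5 N in the notch.
- clamp_arm: Clamp arm with hub, pad and grip: a flat steel bar 16 mm wide, 123 mm long. Origin on the post's axis at the pad's underside; x points from the post to the grip. It weighs 0.3 kg; a spring (16 N parked, 25 N on the crest) presses it down the post. Pad underside over the bench: 33 mm parked, 43 mm on the crest, 29 mm holding the panel. The bar's top is 31 mm above the pad's underside.
- cam_pin: Steel cam pin, 6 mm thick, part of the clamp arm: it sticks out of the hub sideways (square to the arm, on the side towards which the arm turns) and rides on the cam collar 20 mm from the post's axis, so that a push at the grip bears on it 5.5 times as hard. Origin on the post's axis, 12 mm above the pad's underside.
- clamp_pad (a point): Centre of the underside of the round rubber pad, 22 mm across, that hangs below the arm 62 mm from the post's axis and presses on the panel when the arm has dropped into the notch.
- clamp_grip (a point): Middle of the upright round black grip at the arm's end, 110 mm from the post's axis: 18 mm across, 43 mm tall, standing on the bar. Over the bench this point is at 85.5 mm parked, 95.5 mm on the crest, 81.5 mm when the clamp holds the panel: the grip must be free to move up and down with the arm.
- wax_lump: Bystander: small lump of wax, 29 x 40 x 19 mm, on the bench left of the board's far end. Leave it alone. Origin: centre of its underside.
- small_tin: Bystander: small open tin of set wax, 58 mm across, 50 mm high, standing on the bench left of and behind the board. Leave it alone. Origin: centre of its underside.
- jar: Bystander: lidded jar, 78 mm across, 107 mm high, standing left of and behind the board. Leave it alone. Origin: centre of its underside.

How it is judged:
By the outcome, as a careful person would: the job done as asked, in the order asked, and still so for the second after the job is handed in, with the robot touching nothing.
It also fails if it takes over 72 s, if anything falls off the work surface, if the arm or the gripper's body presses on something with over 40 N, if the wrist force passes 120 N, or if a joint passes its speed limit or range.

## Working session

There is one attempt and no reset: what is moved stays moved. The work goes in short steps, Python scripts to look and compute and a tool call to move; the robot and the scene stay as the last step left them, time stands still between calls to the robot, and variables do not carry over. Pictures are saved under pics/ and viewed, at most 10 in all, crops included, and the job is handed in when it is done.

Besides the shell and the picture viewer there is one more tool, called as name(argument=value, ...), one argument or row to a line, values as JSON. jog_arm: Moves the arm, as the interface text tells. Its arguments: {"type":"object","properties":{"rows":{"type":"array","items":{"type":"array","items":{"type":"array","items":{"type":"number"}}}},"grip":{"type":"number"}},"required":["rows"]}

```bash
mkdir -p pics; cat > h.py <<'E'
import numpy as np, cv2
from plant import readout, optics, workorder
def snap(n):
    return optics.snapshot(n)
def save(f,im,s=1):
    im=cv2.resize(im,None,fx=s,fy=s); cv2.imwrite('pics/'+f,im[:,:,::-1])
def ray(c,uv,z):
    K,R,t=(np.array(c[k]) for k in('mtx','R','t'))
    o=-R.T@t.ravel(); d=R.T@np.linalg.inv(K)@np.array([uv[0],uv[1],1.])
    return o+d*(z-o[2])/d[2]
def pts(c,depth):
    K,R,t=(np.array(c[k]) for k in('mtx','R','t'))
    v,u=np.mgrid[:depth.shape[0],:depth.shape[1]]
    p=np.stack([u,v,np.ones_like(u)],-1)@np.linalg.inv(K).T*depth[...,None]
    return (p-t.ravel())@R
E
python3 - <<'E'
from h import *
s=readout.state();print(s)
for n in('scene','top'):
    im,d=snap(n); save(n+'0.png',im,1.5); np.savez(''+n+'0.npz',im=im,d=d)
    c=optics.camera_model(n);print(n,c)
E
```

```text
{'time_s': 0.0, 'joint_positions': array([ 1.06278055,  0.33391561,  0.03990329,  1.46626155, -0.01337614,
        1.34328885, -0.05850278]), 'dq': array([-2.06013023e-04,  5.61199871e-04,  1.84309249e-04, -1.60201211e-03,
        3.23229839e-05,  6.84840366e-04,  2.01570678e-04]), 'effort': array([-1.19062293e-03, -6.56361222e+01,  1.33427974e+00, -4.03799808e+01,
       -5.98747493e-02,  4.49616986e-02,  1.46328712e-04]), 'ee_pos': array([ 258.17217234, -596.06548692,  243.66137438]), 'ee_rot': array([-7.69563614e-04,  9.79185328e-01,  2.02966614e-01, -2.32177966e-04]), 'ft_force': array([0.52162721, 0.4360875 , 0.01842636]), 'torque': array([-0.06621423,  0.0183201 , -0.0259458 ]), 'grip_force': 0.0, 'finger_gap': 87.0451360808103}
scene {'mtx': array([[457.91162622,   0.        , 255.20714819],
       [  0.        , 457.91162622, 189.05241935],
       [  0.        ,   0.        ,   1.        ]]), 'R': array([[-0.51200466, -0.85881538,  0.01695206],
       [-0.46620817,  0.2612582 , -0.84521837],
       [ 0.72145767, -0.44065894, -0.53415216]]), 't': array([127.11111527, 322.80746994, 845.28057443])}
top {'mtx': array([[385.87456658,   0.        , 254.28209193],
       [  0.        , 385.87456658, 189.90238757],
       [  0.        ,   0.        ,   1.        ]]), 'R': array([[ 0.02221208, -0.99946432,  0.0240355 ],
       [-0.99688847, -0.02396075, -0.07509504],
       [ 0.07563073, -0.02229269, -0.99688667]]), 't': array([-155.46432819,  469.40736329,  880.7054083 ])}
```

View pics/top0.png

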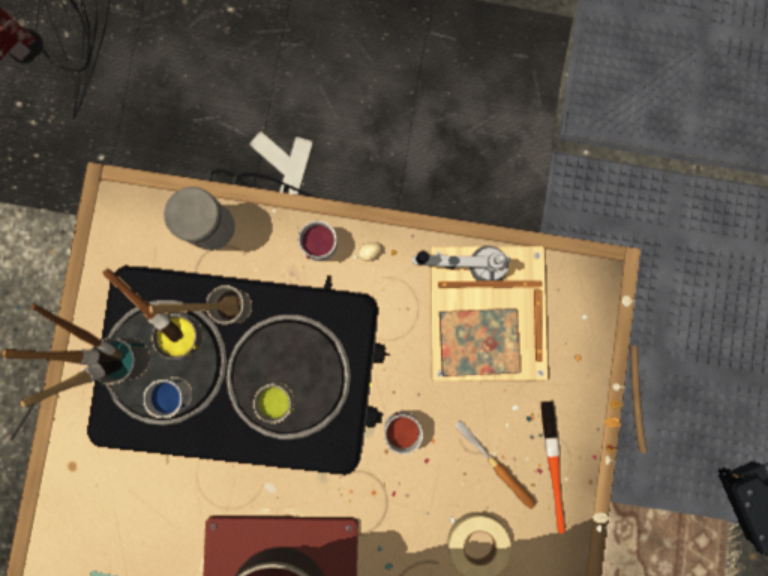

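View pics/scene0.png

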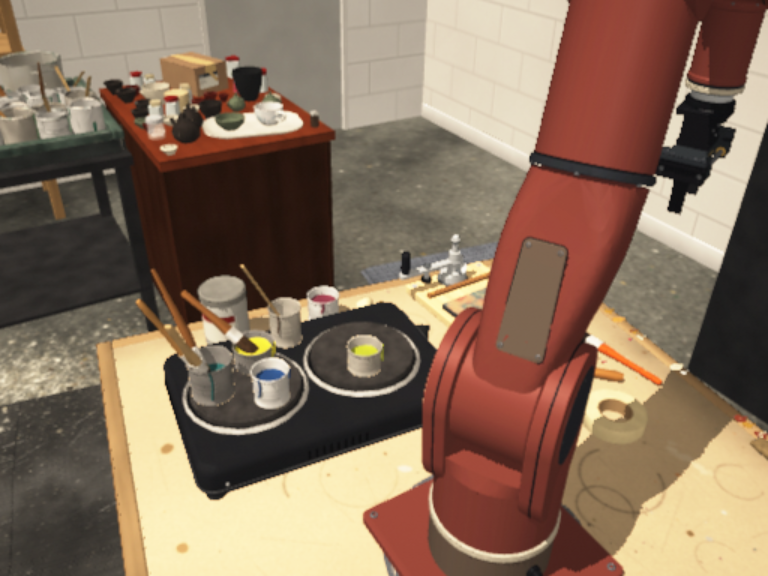

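The top view shows the board at about (432–547, 245–380) in the 1.5x picture. The post is at (490,263), the black grip at (421,258), the panel at (480,342), and the back and side strips at (490,285) and (538,325). Next come rough positions, then a close wrist view.

```bash
python3 - <<'E'
from h import *
c=optics.camera_model('top');D=np.load('top0.npz');P=pts(c,D['d'])
for n,u,v,z in[('post',490,263,116),('grip',421,258,107),('panel',480,342,29),('strL',440,285,26),('strR',541,285,26),('sideN',538,360,26),('cNL',433,378,18),('cNR',547,380,18),('cFR',545,248,18),('tin',318,238,50),('lump',368,251,19)]:
    print(n,ray(c,(u/1.5,v/1.5),z).round(),P[int(v/1.5),int(u/1.5)].round())
print(optics.camera_model('wrist'))
E
```

```text
post [ 500. -294.  116.] [ 505. -300.   77.]
grip [ 506. -198.  107.] [ 506. -196.  106.]
panel [ 388. -298.   29.] [ 388. -298.   28.]
strL [ 474. -235.   26.] [ 474. -234.   27.]
strR [ 478. -392.   26.] [ 478. -390.   28.]
sideN [ 362. -388.   26.] [ 362. -387.   24.]
cNL [ 331. -227.   18.] [ 331. -226.   17.]
cNR [ 331. -404.   18.] [ 331. -409.   -1.]
cFR [ 537. -401.   18.] [ 541. -406.    1.]
tin [539. -47.  50.] [544. -45.  29.]
lump [ 525. -122.   19.] [ 526. -122.   19.]
{'mtx': array([[280.37045389,   0.        , 253.07538662],
       [  0.        , 280.37045389, 196.19102801],
       [  0.        ,   0.        ,   1.        ]]), 'T_tool_cam': array([[-9.61027017e-05, -9.62960967e-01, -2.69640811e-01,
         7.51113877e+01],
       [ 9.99999975e-01, -3.84584793e-05, -2.19064335e-04,
        -2.61917874e-01],
       [ 2.00580428e-04, -2.69640826e-01,  9.62960947e-01,
        -1.40608311e+02],
       [ 0.00000000e+00,  0.00000000e+00,  0.00000000e+00,
         1.00000000e+00]])}
```

jog_arm(
  rows=[
    [[5,14,0,-2.3],[8,24,2,-2.3],[8,24,2,-2.3],[8,24,2,-2.3],[8,24,2,-2.3],[8,24,2,-2.3],[9,24,2,-2.4],[9,24,2,-2.4],[9,24,2,-2.4],[9,24,0,-2.4],[0,6,0,0],[0,0,0,0]],
  ],
)

```text
time_s: 1.3
ee_pos: [339.4, -359.8, 260.5]
ee_rot: [0.0, 1.0, 0.001, -0.0]
ft_force: [0.2, -0.0, 0.5]
finger_gap: 86.9
grip_force: 0.0
```

```bash
cat >> h.py <<'E'
def wcam():
    s=readout.state(); w,x,y,z=s['ee_rot']
    from scipy.spatial.transform import Rotation as Ro
    M=optics.camera_model('wrist'); T=np.array(M['T_tool_cam'])
    A=np.eye(4);A[:3,:3]=Ro.from_quat([x,y,z,w]).as_matrix();A[:3,3]=s['ee_pos']
    W=np.linalg.inv(A@T)
    return dict(mtx=M['mtx'],R=W[:3,:3],t=W[:3,3])
def wsnap(f):
    c=wcam(); im,d=snap('wrist'); np.savez(f+'.npz',im=im,d=d,**c); return c,im,d
E
python3 - <<'E'
from h import *
s=readout.state();print(s['ee_pos'],s['ee_rot'],s['joint_positions'])
c,im,d=wsnap('w1');save('w1.png',im,1.5)
E
```

```text
[ 339.37355495 -359.80902001  260.50802956] [ 1.10670142e-05  9.99999163e-01  1.28951685e-03 -1.03474437e-04] [ 8.10342577e-01  1.43746700e-02 -8.65728989e-02  1.80494840e+00
  1.44087321e-03  1.32246387e+00 -8.44793049e-01]
```

View pics/w1.png

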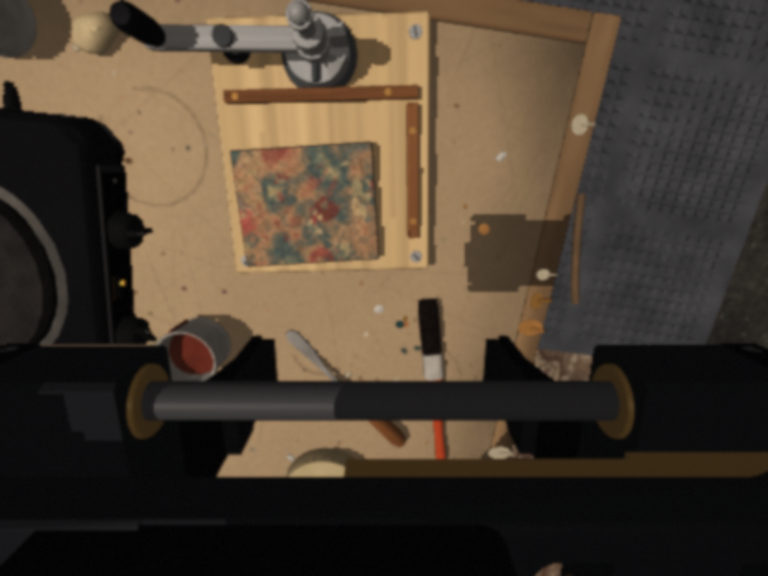

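The wrist view (1.5x) shows the panel with corners near (232,151), (375,143), (379,259) and (243,267). The back strip runs from (226,97) to (420,91), the side strip is at (413,170), the post near (318,45) and the grip near (135,22). I'll take a second view for the height check.

jog_arm(
  rows=[
    [[3,12,0,0],[6,18,0,0],[6,18,0,0],[5,16,0,0],[0,6,0,0],[0,0,0,0],[0,0,0,0]],
  ],
)

```text
time_s: 2.05
ee_pos: [358.9, -291.2, 260.6]
ee_rot: [0.0, 1.0, -0.0, -0.0]
ft_force: [0.3, -0.3, 0.1]
finger_gap: 87.1
grip_force: 0.0
```

```bash
cat > meas.py <<'E'
from h import *
def masks(f):
    D=np.load(f); im=D['im'];c={k:D[k] for k in('mtx','R','t')}
    P=pts(c,D['d']); ok=D['d']>0
    box=ok&(P[...,0]>315)&(P[...,0]<465)&(P[...,1]>-395)&(P[...,1]<-215)
    hsv=cv2.cvtColor(im,cv2.COLOR_RGB2HSV)
    return D,c,P,box,hsv,im,ok
if __name__=='__main__':
    c,im,d=wsnap('w2')
    save('w2.png',im,1.5)
    for f in('w1.npz','w2.npz'):
        D,c,P,box,hsv,im,ok=masks(f)
        for n,p in dict(panel=(395,-300),board=(350,-390),bs=(476,-310),ss=(400,-388)).items():
            m=ok&(np.hypot(P[...,0]-p[0],P[...,1]-p[1])<5); print(f,n,m.sum(),np.median(P[m],0).round(1) if m.any() else '',np.median(hsv[m],0) if m.any() else '')
        m=ok&(P[...,2]>95)&(P[...,2]<112)&(np.hypot(P[...,0]-506,P[...,1]+198)<25); print('griptop',m.sum(),P[m].mean(0).round(1))
        m=ok&(P[...,2]>112)&(np.hypot(P[...,0]-502,P[...,1]+297)<25); print('posttop',m.sum(),P[m].mean(0).round(1),P[m][:,2].max())
E
python3 meas.py
```

```text
w1.npz panel 48 [ 395.  -300.4   30. ] [ 14.  107.  123.5]
w1.npz board 42 [ 350.2 -390.4   18.7] [ 17.  106.5 190. ]
w1.npz bs 62 [ 475.2 -310.    25.5] [ 12.  159.5 103. ]
w1.npz ss 48 [ 400.1 -387.9   26.6] [ 12. 160. 121.]
griptop 408 [ 508.5 -202.4  104.2]
posttop 165 [ 508.6 -310.   114.7] 119.2782715638407
w2.npz panel 444 [ 392.4 -300.   324.5] [ 0.  9. 31.]
w2.npz board 41 [ 349.9 -390.6   18.8] [ 16. 111. 101.]
w2.npz bs 59 [ 475.4 -309.6   25.9] [ 13. 150. 111.]
w2.npz ss 44 [ 400.3 -388.1   26.7] [ 12.  160.  103.5]
griptop 344 [ 508.7 -201.5  104.8]
posttop 156 [ 508.5 -309.5  114.7] 118.13586731006826
```

View pics/w2.png

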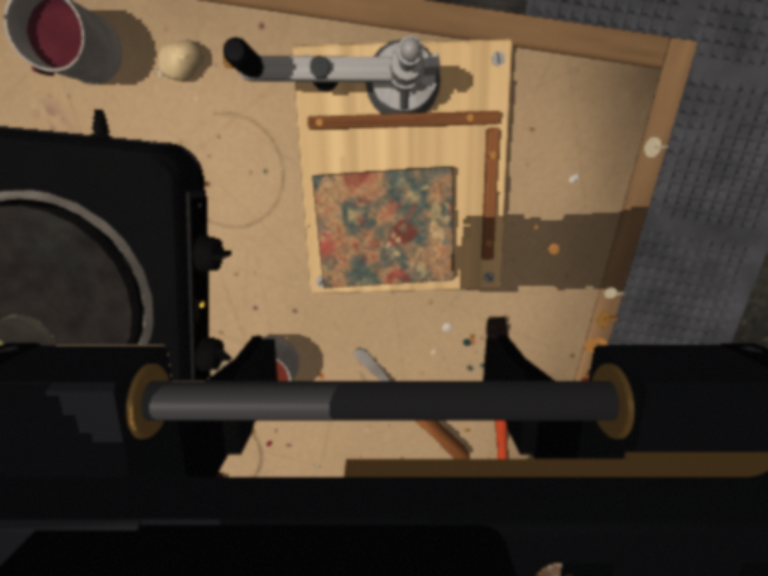

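View 2 shows the same layout: panel corners near (313,176), (455,168), (457,283) and (322,290), back strip (310–500, 120), side strip (491,195), grip top (236,48) and post top (408,47). Next I'll fit the strips and panel.

```bash
cat > fit.py <<'E'
from meas import *
import sys
def rect(m,c,z,src=None):
    m=cv2.morphologyEx(m.astype(np.uint8),cv2.MORPH_OPEN,np.ones((3,3)))
    k=max(cv2.findContours(m,cv2.RETR_EXTERNAL,cv2.CHAIN_APPROX_NONE)[0],key=cv2.contourArea)
    q=np.array([ray(c,p,z)[:2] for p in k[:,0]],np.float32)
    return q,cv2.minAreaRect(q)
def run(f,bx=(310,470,-385,-215)):
    D,c,P,box,hsv,im,ok=masks(f)
    X,Y,Z=P[...,0],P[...,1],P[...,2]
    near=ok&(Z>0)&(Z<45)
    br=near&(hsv[...,1]>135)&(hsv[...,0]<18)
    q,r=rect(br&(X>462)&(X<490)&(Y>-400)&(Y<-215),c,26);print(f,'back',np.round(r[0],1),np.round(r[1],1),round(r[2],2))
    q,r=rect(br&(X>345)&(X<462)&(Y>-400)&(Y<-375),c,26);print(' side',np.round(r[0],1),np.round(r[1],1),round(r[2],2))
    pm=near&(Z>24.5)&(X>bx[0])&(X<468)&(Y>-382)&(Y<-210)
    q,r=rect(pm,c,29);print(' panel',pm.sum(),np.round(r[0],1),np.round(r[1],1),round(r[2],2)); print(cv2.boxPoints(r).round(1).tolist())
if __name__=='__main__':
    for f in sys.argv[1:]: run(f)
E
python3 fit.py w1.npz w2.npz
python3 - <<'E'
# triangulate panel corners across the views (1.5x pixel picks)
from h import *
A=[(232,151),(375,143),(379,259),(243,267),(226,97),(420,91)];B=[(313,176),(455,168),(457,283),(322,290),(310,122),(501,117)]
M=[]
for f in('w1.npz','w2.npz'):
    D=np.load(f);M.append(D['mtx']@np.c_[D['R'],D['t']])
X=cv2.triangulatePoints(M[0],M[1],np.array(A).T/1.5,np.array(B).T/1.5);print((X[:3]/X[3]).T.round(1))
E
```

```text
w1.npz back [ 479.1 -309.9] [ 10.1 158.4] 1.55
 side [ 412.7 -386.4] [98.3  9.1] 1.52
 panel 7173 [ 389.1 -295.8] [ 99.7 119.7] 3.63
[[335.5, -239.1999969482422], [343.1000061035156, -358.70001220703125], [442.6000061035156, -352.3999938964844], [435.1000061035156, -232.89999389648438]]
w2.npz back [ 479.5 -310.7] [  9.9 158.2] 1.6
 side [ 412.1 -386.3] [98.7 10.6] 1.6
 panel 6885 [ 389.2 -295.6] [ 99.7 119.6] 3.62
[[335.6000061035156, -239.0], [343.20001220703125, -358.3999938964844], [442.70001220703125, -352.20001220703125], [435.1000061035156, -232.6999969482422]]
[[ 434.5 -233.    23.7]
 [ 441.  -354.8   27.4]
 [ 345.1 -358.2   45.2]
 [ 337.3 -239.5   41. ]
 [ 477.4 -232.1   23.4]
 [ 481.6 -391.7   24.1]]
```

jog_arm(
  rows=[
    [[-4,0,-6,0.8],[-8,-1,-16,0.8],[-8,-1,-22,0],[-8,-1,-24,0],[-8,-1,-24,0],[-7,-1,-24,0],[-3,-2,-24,0],[0,0,-24,0],[0,0,-22,0],[0,0,-16,0],[0,0,-7,0],[0,0,0,0]],
  ],
  grip=0.8,
)

```text
time_s: 3.3
ee_pos: [312.5, -297.2, 50.7]
ee_rot: [-0.001, 1.0, 0.014, -0.001]
ft_force: [0.2, 0.2, -0.4]
finger_gap: 69.2
grip_force: 0.0
```

jog_arm(
  rows=[
    [[2,0,-5,0],[4,0,-1.5,0],[4,0,0,0],[4,0,0,0],[4,0.2,0,0],[4,0.2,0,0],[4,0.2,0,0],[4,0.2,0,0],[4,0.2,0,0],[4,0.2,0,0],[3,0.2,0,0],[0,0,0,0]],
  ],
)

```text
time_s: 4.5
ee_pos: [354.9, -295.9, 45.0]
ee_rot: [-0.0, 1.0, 0.014, 0.0]
ft_force: [-0.4, -0.1, 0.4]
finger_gap: 69.8
grip_force: 0.0
```

jog_arm(
  rows=[
    [[2,0,-0.5,0],[2,0.1,0,0],[1.5,0,0,0],[1,0,0,0],[0,0,0,0],[0,0,0,0]],
  ],
)

```text
time_s: 5.1
ee_pos: [360.9, -295.9, 44.6]
ee_rot: [0.0, 1.0, 0.014, 0.0]
ft_force: [-0.0, -0.4, -0.4]
finger_gap: 69.6
grip_force: 0.0
```

```bash
python3 - <<'E'
from h import *
from fit import run
print(readout.state()['ft_force'])
c,im,d=snap('top')and(optics.camera_model('top'),)+tuple(snap('top'))
np.savez('t1.npz',im=im,d=d,**c)
c,im,d=wsnap('w3')
run('t1.npz');run('w3.npz')
E
```

```text
[-0.03230582 -0.4468951  -0.3992156 ]
t1.npz back [ 478.4 -303.1] [  9.2 119.5] 3.49
 side [ 458.1 -386.3] [7.  9.5] 1.34
 panel 1531 [ 432.4 -295.9] [ 71.5 118.6] 0.26
[[396.3999938964844, -236.6999969482422], [396.8999938964844, -355.29998779296875], [468.3999938964844, -355.0], [467.8999938964844, -236.39999389648438]]
w3.npz back [ 479.2 -310. ] [ 10.3 158.9] 1.4
 side [ 417.4 -384.9] [88.9 12.5] 1.57
 panel 39120 [ 412.8 -295.6] [113.8 119.2] 1.62
[[354.20001220703125, -237.60000610351562], [357.6000061035156, -356.79998779296875], [471.29998779296875, -353.5], [467.8999938964844, -234.39999389648438]]
```

jog_arm(
  rows=[
    [[1,0,0,0],[1,0,0,0],[1,0,0,0],[0,0,0,0]],
  ],
)

```text
time_s: 5.65
ee_pos: [362.3, -295.9, 44.3]
ee_rot: [-0.0, 1.0, 0.014, -0.001]
ft_force: [-8.0, 0.3, 4.9]
finger_gap: 69.4
grip_force: 3.5
```

jog_arm(
  rows=[
    [[0.7,0,0,0],[0.7,0,0,0],[0,0,0,0]],
  ],
)

```text
time_s: 5.95
ee_pos: [362.4, -295.9, 44.1]
ee_rot: [-0.001, 1.0, 0.014, -0.002]
ft_force: [-11.8, -0.5, 8.4]
finger_gap: 69.6
grip_force: 5.9
```

jog_arm(
  rows=[
    [[-2,0,0,0],[-5,0,0,0],[-3,0,10,0],[4,8,20,0],[8,12,10,0],[12,14,0,0],[14,16,0,0],[14,16,0,0],[14,14,0,0],[8,9,0,0],[-1,3,0,0],[0,0,0,0]],
  ],
  grip=0,
)

```text
time_s: 7.15
ee_pos: [427.8, -204.0, 84.7]
ee_rot: [0.0, 1.0, 0.014, -0.0]
ft_force: [0.4, -0.4, -0.0]
finger_gap: 0.4
grip_force: 0.0
```

```bash
python3 - <<'E'
from h import *
c=optics.camera_model('top');im,d=snap('top')
np.savez('t2.npz',im=im,d=d,**c);save('t2.png',im[140:290,250:420],4)
E
```

```text
(no output)
```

View pics/t2.png

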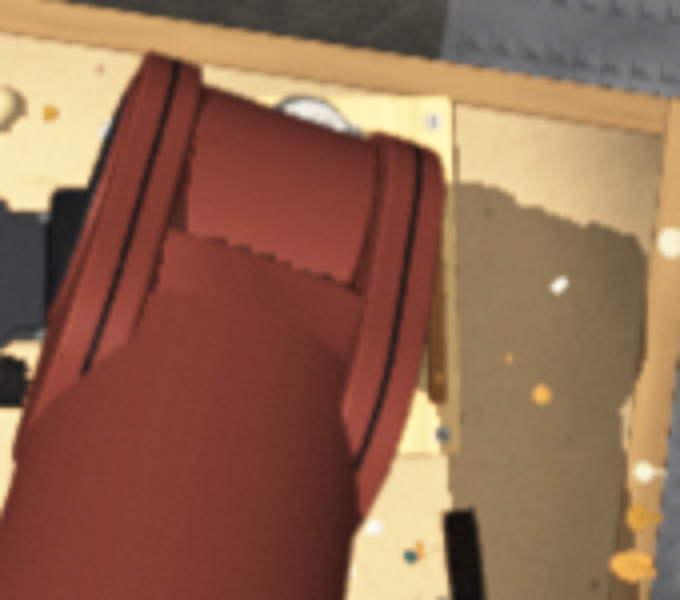

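The top camera is blocked by the arm, so I'll go by force and the wrist camera.

jog_arm(
  rows=[
    [[-1,0,-10,0],[-1,0,-16,0],[0,0,-12,0],[0,-1,-2.5,0],[0,-3,0,0],[0,-4,0,0],[0.2,-4,0,0],[0.2,-4,0,0],[0.2,-4,0,0],[0.2,-4,0,0],[0.2,-4,0,0],[0,0,0,0]],
  ],
)

```text
time_s: 8.4
ee_pos: [427.2, -232.6, 44.1]
ee_rot: [0.0, 1.0, 0.014, 0.0]
ft_force: [0.5, 0.3, 0.3]
finger_gap: 0.5
grip_force: 0.0
```

jog_arm(
  rows=[
    [[0,-2,0,0],[0,-2,0,0],[0.2,-2,0,0],[0,-2,0,0],[0,-1.5,0,0],[0,0,0,0]],
  ],
)

```text
time_s: 9.0
ee_pos: [427.4, -241.7, 44.0]
ee_rot: [0.0, 1.0, 0.014, 0.0]
ft_force: [-0.1, 0.3, -0.2]
finger_gap: 0.3
grip_force: 0.0
```

jog_arm(
  rows=[
    [[0,-1,0,0],[0,-1,0,0],[0,-1,0,0],[0,0,0,0]],
  ],
)

```text
time_s: 9.4
ee_pos: [427.4, -244.6, 44.0]
ee_rot: [0.0, 1.0, 0.014, 0.0]
ft_force: [-0.2, 0.2, -0.3]
finger_gap: 0.2
grip_force: 0.0
```

jog_arm(
  rows=[
    [[0,-1,0,0],[0,-1,0,0],[0,0,0,0]],
  ],
)

```text
time_s: 9.7
ee_pos: [427.5, -246.6, 44.1]
ee_rot: [0.0, 1.0, 0.014, 0.0]
ft_force: [0.3, -0.3, 0.3]
finger_gap: 0.7
grip_force: 0.0
```

jog_arm(
  rows=[
    [[0,-1,0,0],[0,-1,0,0],[0,0,0,0]],
  ],
)

```text
time_s: 10.0
ee_pos: [427.4, -248.6, 44.0]
ee_rot: [0.0, 1.0, 0.014, -0.0]
ft_force: [0.4, -0.3, -0.2]
finger_gap: 0.4
grip_force: 0.0
```

jog_arm(
  rows=[
    [[0,-1,0,0],[0,-1,0,0],[0,0,0,0]],
  ],
)

```text
time_s: 10.3
ee_pos: [427.4, -250.6, 44.0]
ee_rot: [0.0, 1.0, 0.014, 0.0]
ft_force: [-0.4, 0.0, 1.0]
finger_gap: 0.4
grip_force: 0.0
```

```bash
python3 - <<'E'
from h import *
c,im,d=wsnap('w4');save('w4.png',im,1.5)
E
```

```text
(no output)
```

View pics/w4.png

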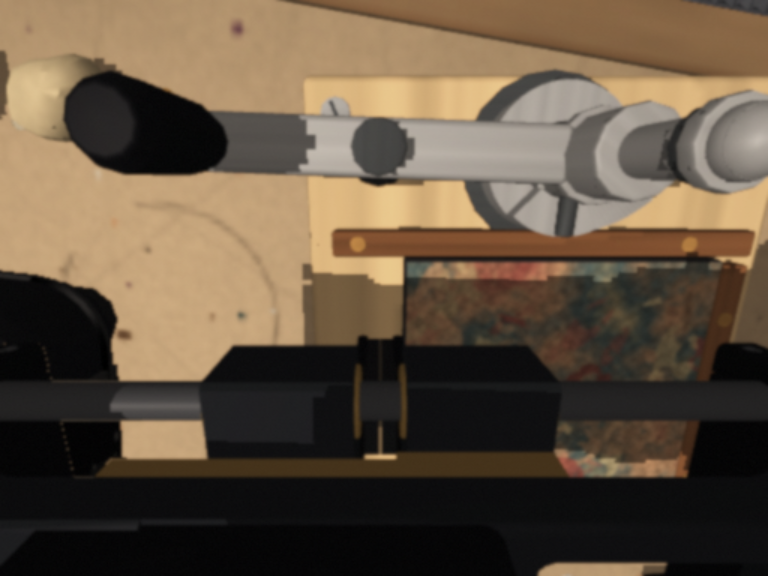

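The panel's far edge (y≈258) lies along the back strip. Its right edge (≈718 to 740) is almost at the side strip, so I'll continue gently.

jog_arm(
  rows=[
    [[0,-1,0,0],[0,-0.5,0,0],[0,0,0,0]],
  ],
)

```text
time_s: 10.65
ee_pos: [427.5, -252.0, 44.1]
ee_rot: [0.0, 1.0, 0.014, 0.0]
ft_force: [0.3, -0.3, 0.6]
finger_gap: 0.4
grip_force: 0.0
```

jog_arm(
  rows=[
    [[0,-1,0,0],[0,-0.5,0,0],[0,0,0,0]],
  ],
)

```text
time_s: 10.95
ee_pos: [427.5, -253.2, 44.0]
ee_rot: [-0.0, 1.0, 0.014, -0.0]
ft_force: [-0.6, 2.2, 0.8]
finger_gap: 0.4
grip_force: 1.1
```

jog_arm(
  rows=[
    [[0,-1,0,0],[0,0,0,0]],
  ],
)

```text
time_s: 11.15
ee_pos: [427.5, -253.2, 44.0]
ee_rot: [-0.001, 1.0, 0.014, -0.0]
ft_force: [-0.8, 6.3, 3.1]
finger_gap: 0.8
grip_force: 3.1
```

jog_arm(
  rows=[
    [[0,-1,0,0],[0,0,0,0],[0,4,0,0],[0,6,8,0],[-6,2,20,0],[-14,-10,12,0],[-18,-18,0,0],[-18,-18,0,0],[-18,-18,0,0],[-6,-10,0,0],[0,-2,0,0],[0,0,0,0]],
  ],
  grip=0,
)

```text
time_s: 12.35
ee_pos: [348.3, -319.2, 84.3]
ee_rot: [0.0, 1.0, 0.014, 0.0]
ft_force: [0.1, -0.0, -0.4]
finger_gap: 0.3
grip_force: 0.0
```

jog_arm(
  rows=[
    [[0,-4,0,0],[0,-1,-6,0],[0,0,-16,0],[0,0,-12,0],[0,0,-6,0],[4,0,0,0],[5,0,0,0],[2,0,0,0],[0,0,0,0]],
  ],
  grip=0.8,
)

```text
time_s: 13.25
ee_pos: [359.3, -324.5, 44.6]
ee_rot: [0.0, 1.0, 0.014, 0.0]
ft_force: [0.1, -0.5, -0.0]
finger_gap: 63.7
grip_force: 0.0
```

jog_arm(
  rows=[
    [[1,0,0,0],[1,0,0,0],[1,0,0,0],[1,0,0,0],[0,0,0,0]],
  ],
)

```text
time_s: 13.75
ee_pos: [362.5, -324.4, 44.1]
ee_rot: [0.0, 1.0, 0.014, 0.0]
ft_force: [1.0, 0.7, -0.9]
finger_gap: 69.7
grip_force: 0.0
```

jog_arm(
  rows=[
    [[1,0,0,0],[1,0,0,0],[0,0,0,0]],
  ],
)

```text
time_s: 14.05
ee_pos: [363.0, -324.4, 43.8]
ee_rot: [-0.0, 1.0, 0.014, -0.001]
ft_force: [-6.2, 0.4, 4.3]
finger_gap: 69.6
grip_force: 3.0
```

jog_arm(
  rows=[
    [[-3,0,0,0],[-5,0,0,0],[-5,0,20,0],[0,0,30,0],[0,0,40,0],[-2,0,40,0],[-3,0,40,0],[-3,0,30,0],[0,0,12,0],[0,0,0,0]],
  ],
)

```text
time_s: 15.05
ee_pos: [344.0, -324.9, 257.4]
ee_rot: [0.001, 1.0, 0.014, 0.001]
ft_force: [0.3, -0.1, -0.5]
finger_gap: 69.4
grip_force: 0.0
```

```bash
python3 - <<'E'
from h import *
from fit import run
c,im,d=wsnap('w5');run('w5.npz')
save('w5.png',im[:260,100:460],2.2)
E
```

```text
w5.npz back [ 474.8 -310.4] [ 19.  157.9] 2.36
 side [ 412.3 -386.8] [98.5 10. ] 1.85
 panel 7271 [ 422.2 -322.3] [ 94.7 120.3] 1.6
[[373.20001220703125, -263.5], [376.6000061035156, -383.79998779296875], [471.29998779296875, -381.1000061035156], [467.8999938964844, -260.8999938964844]]
```

View pics/w5.png

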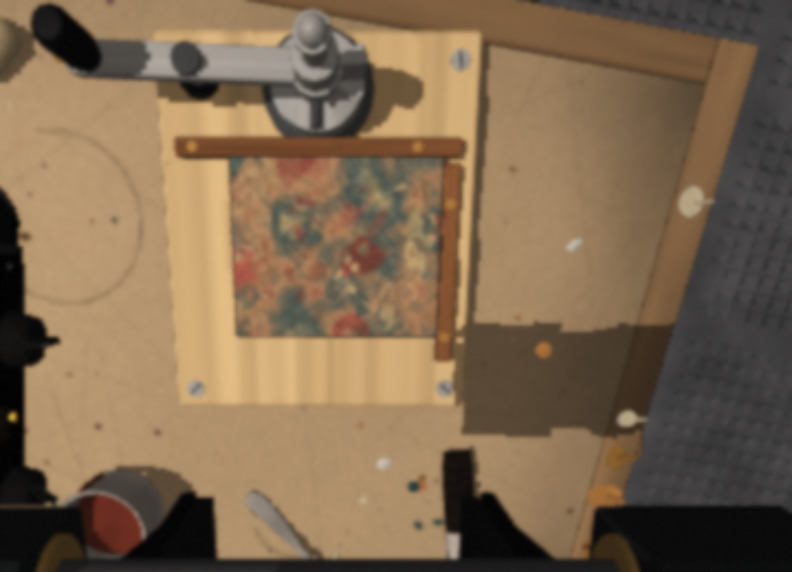

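The panel now lies flush against both strips, with its edges at strip faces (≈157 and ≈442) and its heading 1.6° equal to the board's. Now for the clamp.

jog_arm(
  rows=[
    [[8,6,0,6],[14,11,0,8],[16,12,-2,8],[16,12,-4,8],[16,12,-6,8],[16,12,-6,8],[16,12,-6,8],[16,12,-6,8],[16,12,-6,8],[16,12,-6,8],[11,8,-6,6],[4,4,-6,4.4]],
  ],
  grip=0.55,
)

```text
time_s: 16.3
ee_pos: [508.6, -197.6, 199.2]
ee_rot: [-0.002, 0.705, 0.709, -0.0]
ft_force: [0.1, 0.2, 0.7]
finger_gap: 47.9
grip_force: 0.0
```

jog_arm(
  rows=[
    [[0,0,0,0],[0,0,0,0]],
  ],
)

```text
time_s: 16.5
ee_pos: [507.6, -199.3, 200.5]
ee_rot: [-0.001, 0.708, 0.706, -0.0]
ft_force: [-0.2, -0.4, 0.1]
finger_gap: 47.6
grip_force: 0.0
```

```bash
python3 - <<'E'
from h import *
print(readout.state()['joint_positions'].round(2))
c,im,d=wsnap('w6');save('w6.png',im,1.5);P=pts(c,d)
m=(d>0)&(P[...,2]>100)&(P[...,2]<112)&(np.hypot(P[...,0]-508,P[...,1]+201)<22);print(m.sum(),P[m].mean(0),P[m].min(0),P[m].max(0))
m=(d>0)&(P[...,2]>111)&(P[...,2]<122)&(np.hypot(P[...,0]-508,P[...,1]+309)<20);print(m.sum(),P[m].mean(0) if m.any() else '')
E
```

```text
[ 0.6   0.17 -0.34  1.76  0.06  1.22  0.24]
295 [ 510.67666756 -197.98499864  105.58632612] [ 502.10237369 -206.95266014  100.24206628] [ 519.08421302 -190.42660531  108.78591023]
0
```

View pics/w6.png

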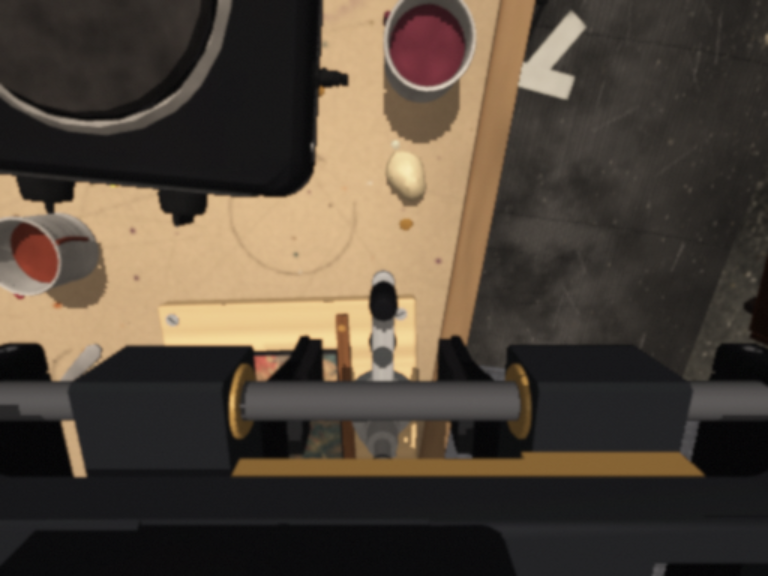

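The grip (383,300) is centred between the open fingers, and the wax lump (405,175) and tin (428,45) are well clear. I'll lower the fingers round the grip.

jog_arm(
  rows=[
    [[1,0,-8,0],[1,0,-16,0],[0,0,-20,0],[0,0,-20,0],[0,0,-18,0],[0,0,-10,0],[0,0,-5,0],[0,0,0,0]],
  ],
)

```text
time_s: 17.35
ee_pos: [510.3, -199.5, 104.7]
ee_rot: [-0.0, 0.707, 0.707, -0.0]
ft_force: [0.7, 0.1, -0.5]
finger_gap: 47.9
grip_force: 0.0
```

jog_arm(
  rows=[
    [[0,0,0,0],[0,0,0,0],[0,0,0,0]],
  ],
  grip=0.33,
)

```text
time_s: 17.65
ee_pos: [510.8, -199.6, 105.7]
ee_rot: [0.001, 0.707, 0.707, 0.0]
ft_force: [-0.2, 0.5, 0.0]
finger_gap: 32.8
grip_force: 0.0
```

```bash
python3 - <<'E'
import numpy as np
# tangential path: 0.08 rad steps, R=110 about post
P=np.array([509.3,-309.6]);
for a in np.arange(0,1.9,.1):
    h=np.radians(90)+a; d=.1
    p=P+110*np.array([np.cos(h),np.sin(h)]);q=P+110*np.array([np.cos(h+d),np.sin(h+d)])
    print(round(a,2),p.round(1),(q-p).round(1))
E
```

```text
0.0 [ 509.3 -199.6] [-11.   -0.5]
0.1 [ 498.3 -200.1] [-10.9  -1.6]
0.2 [ 487.4 -201.8] [-10.7  -2.7]
0.3 [ 476.8 -204.5] [-10.3  -3.8]
0.4 [ 466.5 -208.3] [-9.9 -4.8]
0.5 [ 456.6 -213.1] [-9.4 -5.7]
0.6 [ 447.2 -218.8] [-8.8 -6.7]
0.7 [ 438.4 -225.5] [-8.  -7.5]
0.8 [ 430.4 -233. ] [-7.3 -8.3]
0.9 [ 423.1 -241.2] [-6.4 -8.9]
1.0 [ 416.7 -250.2] [-5.5 -9.5]
1.1 [ 411.3 -259.7] [ -4.5 -10. ]
1.2 [ 406.8 -269.7] [ -3.5 -10.4]
1.3 [ 403.3 -280.2] [ -2.4 -10.7]
1.4 [ 400.9 -290.9] [ -1.3 -10.9]
1.5 [ 399.6 -301.8] [ -0.2 -11. ]
1.6 [ 399.3 -312.8] [  0.9 -11. ]
1.7 [ 400.2 -323.8] [  2.  -10.8]
1.8 [ 402.2 -334.6] [  3.  -10.6]
```

jog_arm(
  rows=[
    [[-5.5,0,-2,2.9],[-5.5,-0.5,-2,2.8],[-5.5,-0.7,0,2.9],[-5.4,-0.9,0,2.8],[-5.4,-1.2,0,2.9],[-5.3,-1.5,0,2.8],[-5.2,-1.8,0,2.9],[-5.1,-2,0,2.8],[0,0,0,0]],
  ],
)

```text
time_s: 18.55
ee_pos: [467.3, -208.4, 101.4]
ee_rot: [0.0, 0.553, 0.833, -0.0]
ft_force: [-0.5, -0.5, -0.7]
finger_gap: 28.3
grip_force: 0.0
```

jog_arm(
  rows=[
    [[-5,-2.3,0,2.9],[-4.9,-2.5,0,2.8],[-4.8,-2.8,0,2.9],[-4.6,-2.9,0,2.8],[0,0,0,0]],
  ],
)

```text
time_s: 19.05
ee_pos: [449.3, -218.0, 101.8]
ee_rot: [0.001, 0.468, 0.884, 0.001]
ft_force: [2.3, 3.0, 2.0]
finger_gap: 29.0
grip_force: 1.6
```

jog_arm(
  rows=[
    [[-4.5,-3.2,0,2.9],[-4.3,-3.5,0,2.8],[-4.1,-3.7,0,2.9],[-3.9,-3.8,0,2.8],[0,0,0,0]],
  ],
)

```text
time_s: 19.55
ee_pos: [432.7, -232.3, 101.8]
ee_rot: [0.001, 0.378, 0.926, 0.001]
ft_force: [2.7, 3.8, 4.0]
finger_gap: 28.9
grip_force: 2.4
```

jog_arm(
  rows=[
    [[-1.9,-2.1,0,1.5],[-1.8,-2.1,0,1.4],[-1.7,-2.1,0,1.5],[0,0,0,0]],
  ],
)

```text
time_s: 19.95
ee_pos: [427.7, -238.0, 101.9]
ee_rot: [0.001, 0.342, 0.94, 0.001]
ft_force: [3.5, 5.8, 3.6]
finger_gap: 28.6
grip_force: 3.0
```

jog_arm(
  rows=[
    [[-1.6,-2.2,0,1.4],[-1.6,-2.3,0,1.5],[-1.5,-2.3,0,1.4],[-1.4,-2.3,0,1.5],[0,0,0,0]],
  ],
)

```text
time_s: 20.45
ee_pos: [421.4, -247.0, 101.8]
ee_rot: [0.001, 0.294, 0.956, 0.001]
ft_force: [2.5, 5.9, 4.6]
finger_gap: 28.7
grip_force: 3.1
```

jog_arm(
  rows=[
    [[-1.4,-2.4,0,1.4],[-1.4,-2.4,0,1.5],[-1.3,-2.4,0,1.4],[0,0,0,0]],
  ],
)

```text
time_s: 20.85
ee_pos: [417.3, -254.0, 101.7]
ee_rot: [0.001, 0.258, 0.966, 0.001]
ft_force: [1.9, 6.0, 4.1]
finger_gap: 28.8
grip_force: 3.4
```

jog_arm(
  rows=[
    [[-1.2,-2.5,0,1.4],[-1.2,-2.5,0,1.5],[-1.1,-2.5,0,1.4],[0,0,0,0]],
  ],
)

```text
time_s: 21.25
ee_pos: [413.0, -262.7, 101.4]
ee_rot: [0.0, 0.222, 0.975, -0.0]
ft_force: [1.7, 1.0, 1.4]
finger_gap: 28.8
grip_force: 0.8
```

```bash
cat > gz.py <<'E'
from h import *
c,im,d=wsnap('g');P=pts(c,d);s=readout.state();e=s['ee_pos']
r=np.hypot(P[...,0]-509.3,P[...,1]+309.6)
m=(d>0)&(np.hypot(P[...,0]-e[0],P[...,1]-e[1])<13)&(P[...,2]<122)&(P[...,2]>95)&(im.max(2)<90)
if m.any(): print('grip',m.sum(),np.median(P[m],0).round(1),np.percentile(P[m][:,2],[50,90,98]).round(1))
# bar: bright metal pixels between r 72 and 95
m=(d>0)&(r>70)&(r<98)&(P[...,2]>50)&(P[...,2]<82)
a=np.arctan2(P[...,1]+309.6,P[...,0]-509.3)
if m.any(): print('bar',m.sum(),np.percentile(P[m][:,2],[10,50,90]).round(1),'swing',np.median(np.mod(a[m],2*np.pi))-np.radians(91.6))
print(s['time_s'],s['ft_force'].round(1))
E
python3 gz.py; python3 - <<'E'
from h import *
save('g1.png',np.load('g.npz')['im'],1.5)
E
```

```text
grip 349 [ 405.7 -255.5  108.7] [108.7 114.9 116.2]
bar 103 [72.5 73.4 74. ] swing 1.0152979497767296
21.3 [1.9 0.3 1.2]
```

View pics/g1.png

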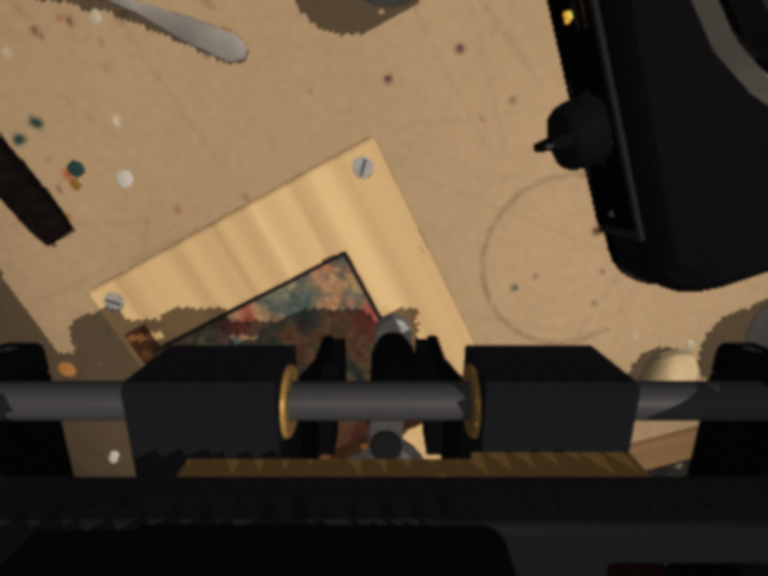

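The grip stands between the fingers (393,350). The bar's top is at about 73.5 mm, so the arm is on the crest at a swing of about 1.02. I'll go on in small steps.

jog_arm(
  rows=[
    [[-0.7,-1.5,0,0.9],[-0.6,-1.5,0,0.8],[0,0,0,0]],
  ],
)

```text
time_s: 21.6
ee_pos: [410.9, -266.2, 101.0]
ee_rot: [-0.0, 0.207, 0.978, -0.0]
ft_force: [1.7, 0.9, 0.2]
finger_gap: 28.6
grip_force: 0.5
```

jog_arm(
  rows=[
    [[-0.6,-1.5,0,0.9],[-0.6,-1.5,0,0.8],[0,0,0,0]],
  ],
)

```text
time_s: 21.9
ee_pos: [409.6, -269.2, 101.0]
ee_rot: [-0.0, 0.192, 0.981, -0.0]
ft_force: [0.9, 0.4, 0.1]
finger_gap: 28.7
grip_force: 0.4
```

```bash
python3 gz.py
```

```text
grip 356 [ 402.2 -262.2  107.7] [107.7 114.3 115.2]
bar 133 [72.8 73.6 74.4] swing 1.09495518375659
21.95 [-0.4  0.8  0.2]
```

jog_arm(
  rows=[
    [[-0.6,-1.5,0,0.9],[-0.5,-1.5,0,0.8],[0,0,0,0]],
  ],
)

```text
time_s: 22.25
ee_pos: [408.5, -272.1, 101.0]
ee_rot: [-0.0, 0.178, 0.984, -0.0]
ft_force: [-0.1, 0.6, 1.0]
finger_gap: 28.6
grip_force: 0.3
```

jog_arm(
  rows=[
    [[-0.5,-1.5,0,0.9],[-0.5,-1.5,0,0.8],[0,0,0,0]],
  ],
)

```text
time_s: 22.55
ee_pos: [407.5, -275.1, 101.0]
ee_rot: [-0.0, 0.163, 0.987, -0.0]
ft_force: [0.2, 1.0, 0.1]
finger_gap: 29.1
grip_force: 0.2
```

```bash
python3 gz.py
```

```text
grip 343 [ 399.6 -268.9  108.4] [108.4 114.7 116. ]
bar 126 [72.8 73.7 74.4] swing 1.1547066383985491
22.6 [ 1.   0.1 -1. ]
```

jog_arm(
  rows=[
    [[-0.5,-1.5,0,0.9],[-0.4,-1.5,0,0.8],[0,0,0,0]],
  ],
)

```text
time_s: 22.9
ee_pos: [406.7, -278.3, 101.1]
ee_rot: [0.0, 0.148, 0.989, -0.0]
ft_force: [-0.5, 0.8, -0.3]
finger_gap: 28.5
grip_force: 0.0
```

jog_arm(
  rows=[
    [[-0.4,-1.6,0,0.9],[-0.4,-1.6,0,0.8],[0,0,0,0]],
  ],
)

```text
time_s: 23.2
ee_pos: [406.0, -281.5, 101.1]
ee_rot: [0.0, 0.134, 0.991, -0.0]
ft_force: [0.3, 0.5, -0.2]
finger_gap: 28.7
grip_force: 0.0
```

```bash
python3 gz.py
```

```text
grip 401 [ 397.3 -276.1  109.5] [109.5 115.  116.2]
bar 104 [72.5 73.3 74.1] swing 1.2177798043152492
23.25 [-0.7 -0.8  0.2]
```

jog_arm(
  rows=[
    [[-0.4,-1.6,0,0.9],[-0.3,-1.6,0,0.8],[0,0,0,0]],
  ],
)

```text
time_s: 23.55
ee_pos: [405.3, -284.4, 101.1]
ee_rot: [0.0, 0.119, 0.993, 0.0]
ft_force: [-0.4, -0.4, -0.1]
finger_gap: 28.5
grip_force: 0.7
```

jog_arm(
  rows=[
    [[-0.3,-1.6,0,0.9],[-0.3,-1.6,0,0.8],[0,0,0,0]],
  ],
)

```text
time_s: 23.85
ee_pos: [404.7, -287.6, 101.0]
ee_rot: [0.0, 0.104, 0.995, -0.0]
ft_force: [0.4, 0.2, 0.1]
finger_gap: 28.9
grip_force: 0.0
```

```bash
python3 gz.py
```

```text
grip 597 [ 397.9 -286.8  101.7] [101.7 103.4 103.9]
23.9 [ 0.2 -0.4 -0.4]
```

The arm has dropped: the grip's top is at 103.4 mm, against 117 on the crest. I'll free the fingers and rise.

jog_arm(
  rows=[
    [[0,0,0,0],[0,0,0,0],[0,0,5,0],[0,0,12,0],[0,0,20,0],[0,0,25,0],[0,0,30,0],[0,0,30,0],[-6,10,20,0],[-10,20,10,0],[-10,20,0,0],[0,0,0,0]],
  ],
  grip=0.55,
)

```text
time_s: 25.1
ee_pos: [378.5, -235.4, 254.7]
ee_rot: [0.001, 0.103, 0.995, -0.001]
ft_force: [-0.6, -0.0, 0.3]
finger_gap: 47.7
grip_force: 0.0
```

jog_arm(
  rows=[
    [[-10,15,0,-8],[-10,15,0,-8],[-10,15,0,-8],[-5,10,0,-8],[0,5,0,-8],[0,0,0,-8],[0,0,0,-8],[0,0,0,-8],[0,0,0,0],[0,0,0,0]],
  ],
)

```text
time_s: 26.1
ee_pos: [343.9, -177.7, 253.5]
ee_rot: [0.0, 0.614, 0.789, -0.0]
ft_force: [-0.5, 0.6, 0.0]
finger_gap: 47.6
grip_force: 0.0
```

```bash
python3 - <<'E'
from h import *
c,im,d=wsnap('f');save('f.png',im,1.5);P=pts(c,d)
r=np.hypot(P[...,0]-509.3,P[...,1]+309.6);a=np.mod(np.arctan2(P[...,1]+309.6,P[...,0]-509.3),2*np.pi)
m=(d>0)&(r>75)&(r<98)&(P[...,2]>45)&(P[...,2]<90);print(m.sum(),np.percentile(P[m][:,2],[10,50,90]),np.median(a[m])-np.radians(91.6)) if m.any() else 0
m=(d>0)&(r>100)&(r<120)&(P[...,2]>95)&(P[...,2]<125);print(m.sum(),P[m].mean(0) if m.any() else '')
s=readout.state();print(s['ee_pos'],s['time_s'],s['ft_force'])
im,d=snap('top');save('t3.png',im[140:290,200:420],3.5)
E
```

```text
17 [59.56881982 60.19882498 61.07722525] 1.4136596770606236
157 [ 401.30734534 -286.20992409  101.4940936 ]
[ 343.84591561 -177.62918329  253.34596571] 26.15 [ 0.80254791  0.09389199 -0.37226141]
```

View pics/f.png

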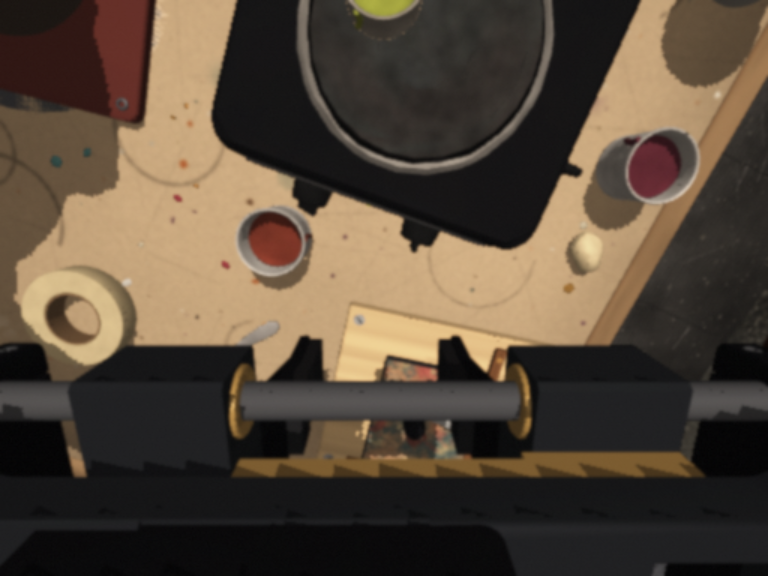

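The bar now stands at 60 mm, so the pin is in the notch, and the tin and lump are untouched. I'll make a numerical check of the panel from the earlier viewpoint.

jog_arm(
  rows=[
    [[0,-8,0,-8],[0,-14,0,-8],[0,-14,0,-8],[0,-14,0,-8],[0,-14,0,-8],[0,-14,0,-8],[0,-14,0,-8],[0,-14,0,-8],[0,-14,0,-8],[0,-14,0,-8],[0,-8,0,-8],[0,-5,0,-8]],
  ],
)

```text
time_s: 27.4
ee_pos: [343.6, -325.2, 252.9]
ee_rot: [-0.0, 0.998, 0.068, -0.0]
ft_force: [0.3, -0.2, -1.1]
finger_gap: 47.8
grip_force: 0.0
```

jog_arm(
  rows=[
    [[0,0,0,-6.6],[0,0,0,0],[0,0,0,0]],
  ],
)

```text
time_s: 27.7
ee_pos: [343.8, -324.3, 253.0]
ee_rot: [-0.0, 1.0, 0.015, -0.0]
ft_force: [0.0, 0.3, 1.0]
finger_gap: 47.9
grip_force: 0.0
```

```bash
python3 - <<'E'
from fit import *
wsnap('w7')
for f in('w5.npz','w7.npz'):
    D,c,P,box,hsv,im,ok=masks(f);X,Y,Z=P[...,0],P[...,1],P[...,2]
    m=ok&(Z>24.5)&(Z<34)&(X>340)&(X<468)&(Y>-382)&(Y<-240)
    # edge heights: left edge by row band, near edge by column band
    for x in(385,395,450,460):
        b=m&(abs(X-x)<3); print('left edge at x',x,np.percentile(Y[b],99).round(1) if b.any() else '',end=' ')
    for y in(-370,-350,-300,-275):
        b=m&(abs(Y-y)<3); print('near at y',y,np.percentile(X[b],1).round(1) if b.any() else '',end=' ')
    b=ok&(abs(Z-29.5)<4)&(X<468)&(X>380)&(Y<-330)&(Y>-375);print('z',np.median(Z[b]))
r=np.hypot(X-509.3,Y+309.6);a=np.mod(np.arctan2(Y+309.6,X-509.3),2*np.pi)
m=ok&(r>75)&(r<98)&(Z>45)&(Z<90);print(m.sum(),np.median(Z[m]),np.median(a[m])-np.radians(91.6))
print(readout.state()['time_s'],readout.state()['ee_pos'])
E
```

```text
left edge at x 385 -264.0 left edge at x 395 -264.2 left edge at x 450 -262.4 left edge at x 460 -262.5 near at y -370 377.0 near at y -350 375.7 near at y -300 374.4 near at y -275 373.4 z 29.835713442283556
left edge at x 385 -265.8 left edge at x 395 -264.0 left edge at x 450 -261.8 left edge at x 460 -261.9 near at y -370 376.9 near at y -350 377.6 near at y -300 375.5 near at y -275 375.0 z 29.859518573573048
292 59.877470733444305 1.3527206616376564
27.75 [ 343.81810281 -324.30924475  253.04311069]
```

```bash
python3 -c "
from plant import workorder
print(workorder.job_done())"
```

```text
the job is handed in; nothing more can be done
None
```

The job is handed in at about 28 s: the panel measured home against both stop strips, and the clamp arm dropped into its notch at a swing of about 1.35 rad, with the pad holding the panel, the robot clear of everything, and nothing else on the bench touched.

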